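# Change thread colour: shut the red tray, draw out the blue one

### The arm

A 7-joint arm with a two-finger parallel gripper is mounted at the origin on the work surface. World frame = base frame: x ahead of the robot, y to its left, z up, the work surface at z = 0. Lengths are in mm, angles in rad, forces in N, time in s.
With the tool pointing down it reaches from about 400 to 900 mm from the base axis. Payload 5.6 kg.
Tool frame: the origin (TCP) lies at the centre of the arm's flange, where the gripper is bolted on; the fingertips stand 190 mm ahead of it and the grasp point (between the pads) lies 171 mm ahead of it; z points along the fingers, y is the line along which they close (so a half turn about z gives the same grasp; the last joint's range is limited). The gripper opens to 92 mm and grips with 3 to 60 N. Pads are 20 mm wide; open, the fingers measure 128 mm over their backs; the gripper's body (75 mm by 189 mm) begins 69 mm behind the grasp point.
Start: joints at [-1.353, 0.468, -0.012, 1.603, 0.006, 1.071, -0.056], TCP at [167.638, 628.012, 404.692] pointing down, gripper open.
Joint ranges: [-2.53, 2.53], [-0.31, 2.02], [-1.57, 1.55], [0.28, 2.44], [-1.29, 4.43], [0.15, 1.84], [-2.92, 2.92]. Speed limits (rad/s): [2.57, 2.57, 3.14, 3.14, 3.14, 3.14, 3.14].

### API

Orientations are given as a rotation vector (axis times angle).
In Python, from station import r gives the robot as it stands.
- The arm moves only by the tool arm_command, never from a script. Its argument "deltas" is one flat list of numbers, 6 for each row, row after row: the shift along the tool's x, y, z in cm, then the turn, a rotation vector about the tool's x, y, z in rad. A call has 1 to 10 rows; each row is the pose to reach, as a shift and turn from the pose commanded when the call began, along the tool's axes at that moment; what a row does not reach only later rows make up. A row lasts 1/12 s, in which the tool goes at most 41.7 mm and 7.16 degrees, less where a joint would pass 70% of its speed; a pose out of reach is approached as far as the arm can. A call with a gripper value outside its range is refused whole. "grip" is the closure in counts, from 0 (fully open) to 255 (shut), set as the call begins (left out, the last holds). The fingers move at their own pace and stop on an object; "newtons" is the grip in N (left out, the last holds). Time passes only in rows, so rows that repeat a pose let the fingers close. It gives the time, the measured TCP pose, the force, the opening and the grip force at its end, in the units of the state.
- r.get_state(): the state, without advancing time (a new reading comes with each control period).
- r.read_camera(name): name is "scene" or "side" or "wrist"; returns the picture (480x640x3 uint8, red, green, blue); there is no depth.
- r.get_calibration(name): a dict with "mtx" (3x3 intrinsics, pixels), "pose" (4x4, takes a point from camera to world coordinates). Camera axes: x right, y down, z forward; pixel columns grow to the right and rows downward; lengths in mm; the calibration is good to about 2 mm. A picture is of the moment at which its call begins: read the wrist's pose just before it. get_calibration takes no time and is no camera call; for the wrist camera it gives the pose at the moment of the call.
- r.close_job(): hands the job in; it is judged then, once.
Trained networks look in the newest picture that a camera, given by its name, has taken for a name from the list of things; names that differ only in an ending like _2 or _b are one class to them, and where a whole thing is asked for, a point or a joint stands for the part that bears it (a point fixed in the world has none). Each returns a list of dicts, best first, with "confidence" (0 to 1); they miss things now and then, are a little off and sometimes report something else, mostly with a low value. They report only what shows in the picture. A call takes as long as a camera call. They do not tell look-alikes from the thing itself.
- r.cut_out(camera, thing): "pixels" (480x640 bool, what is visible of it) and "at" ([row, column] in pixels, amid what is visible of it).
The state is a dict: "t": time; "joints": joint angles; "qd": joint speeds; "joint_torque": joint torques, N m; "ee_pos": TCP position; "eef_rot": TCP orientation; "ft_force": force on the tool from outside, world axes, zero at the start; "ft_torque": the same for the moment, N m; "finger_gap": opening from 0.0 (shut) to 1.0 (fully open); "finger_force": force on a finger pad.
Only numpy, scipy, OpenCV 4.12 (cv2) and the standard library are available. Lean on these libraries where they do the work, as an engineer would, in place of code of your own. Each camera call takes 0.05 s, during which the arm holds its last target. There are 200 camera calls.

### The job

Three thread trays slide in plywood cases; the red one was left out. First push the red tray fully home, then hook a fingertip behind the lip of the blue tray and draw it out all the way to its stop. Do not pinch the tray fronts or lift anything, leave the yellow tray shut, keep the bobbins standing upright in their trays, and leave the other things on the table alone.

Things in the scene. Friction and masses are not known exactly. Their poses are not given: they have to be found in the camera images.
- case_red: Fixed plywood case of the red tray, 200 mm long (x), 104 wide (y), 48 high. Origin: centre of its underside; x points from the open front to the closed back. Cover with a red stripe over x = -22 to +100 mm; ahead of it the tray is open to above, between side walls 42 mm high (inner faces at y = +-44). The three cases stand side by side in any order, each turned up to 9 degrees.
- tray_red (a joint): How far the red tray is drawn out of its case towards -x of the case, in m: 0 fully home against the stop, 0.10 fully out against the stop. It slides on runners with about 2 N of friction, has no spring and stays where it is left. Starts left out by 0.05 to 0.085.
- red_lip (a point): Middle of the top inner edge of the red tray's upright front wall (the lip), 55 mm above the table. The wall is 10 mm thick (x), 84 wide (y), with a rounded top at 57 mm; it stands 43 mm proud of the tray's inner floor. Its inner face, which a fingertip in the well hooks, lies to +x. Axes as the case's; moves with the tray.
- red_front (a point): Centre of the outer face of the red tray's front wall, the face one pushes: 84 mm wide (y), 40 high, this point 30 mm above the table. Axes as the case's (x into the case); moves with the tray.
- red_well (a point): Point on the inner floor (12 mm above the table) in the middle of the red tray's empty front well, open to above: 62 mm long (x, lip to divider), 74 mm wide (y), with side walls 36 mm and a divider 34 mm above the table. The lip's inner face is 31 mm from it to -x. Axes as the case's; moves with the tray.
- bobbin_red: Bobbin of red thread, 32 mm across, 26 high, 20 g, standing loose in the rear compartment of the red tray (inside 111 x 74 mm). Origin: centre of its underside, 12 mm above the table. It rides along with the tray.
- case_blue: Fixed plywood case of the blue tray, 200 mm long (x), 104 wide (y), 48 high. Origin: centre of its underside; x points from the open front to the closed back. Cover with a blue stripe over x = -22 to +100 mm; ahead of it the tray is open to above, between side walls 42 mm high (inner faces at y = +-44). The three cases stand side by side in any order, each turned up to 9 degrees.
- tray_blue (a joint): How far the blue tray is drawn out of its case towards -x of the case, in m: 0 fully home against the stop, 0.10 fully out against the stop. It slides on runners with about 2 N of friction, has no spring and stays where it is left. Starts home or up to 0.012 ajar.
- blue_lip (a point): Middle of the top inner edge of the blue tray's upright front wall (the lip), 55 mm above the table. The wall is 10 mm thick (x), 84 wide (y), with a rounded top at 57 mm; it stands 43 mm proud of the tray's inner floor. Its inner face, which a fingertip in the well hooks, lies to +x. Axes as the case's; moves with the tray.
- blue_front (a point): Centre of the outer face of the blue tray's front wall, the face one pushes: 84 mm wide (y), 40 high, this point 30 mm above the table. Axes as the case's (x into the case); moves with the tray.
- blue_well (a point): Point on the inner floor (12 mm above the table) in the middle of the blue tray's empty front well, open to above: 62 mm long (x, lip to divider), 74 mm wide (y), with side walls 36 mm and a divider 34 mm above the table. The lip's inner face is 31 mm from it to -x. Axes as the case's; moves with the tray.
- bobbin_blue: Bobbin of blue thread, 32 mm across, 26 high, 20 g, standing loose in the rear compartment of the blue tray (inside 111 x 74 mm). Origin: centre of its underside, 12 mm above the table. It rides along with the tray.
- case_yellow: Fixed plywood case of the yellow tray, 200 mm long (x), 104 wide (y), 48 high. Origin: centre of its underside; x points from the open front to the closed back. Cover with a yellow stripe over x = -22 to +100 mm; ahead of it the tray is open to above, between side walls 42 mm high (inner faces at y = +-44). The three cases stand side by side in any order, each turned up to 9 degrees.
- tray_yellow (a joint): How far the yellow tray is drawn out of its case towards -x of the case, in m: 0 fully home against the stop, 0.10 fully out against the stop. It slides on runners with about 2 N of friction, has no spring and stays where it is left. Starts home.
- bobbin_yellow: Bobbin of yellow thread, 32 mm across, 26 high, 20 g, standing loose in the rear compartment of the yellow tray (inside 111 x 74 mm). Origin: centre of its underside, 12 mm above the table. It rides along with the tray.
- mug: Dark mug, 80 mm across, 85 high, standing left of the cases. Origin: centre of its underside. To be left alone.
- tumbler: Clear glass tumbler, 68 mm across, 90 high, right of the cases. Origin: centre of its underside. To be left alone.
- pin_jar: Blue ceramic pin jar with brass cap, 52 mm across, 60 high, left of the cases. Origin: centre of its underside. To be left alone.
- green_spool: Spool of green thread, 38 mm across, 45 high, standing on the cover of the yellow case (foot 48 mm above the table, top 93 mm). Origin: centre of its underside. To be left alone.
- marker: Red marker pen, 135 mm long, 14 mm thick, lying on the table right of the cases. Origin: on its underside, with mid-length 22 mm from it to +x; x along it. To be left alone.
Not all that is in view belongs to the job. What is shaped like the case_yellow but orange is not meant. What is shaped like the case_blue but orange is not meant.

How it is judged:
By the outcome, as a careful person would: the job done as asked, in the order asked, and still so for the second after the job is handed in, with the robot touching nothing.
It also fails if it takes over 45 s, if anything falls off the work surface, if the arm or the gripper's body presses on something with over 40 N, if the wrist force passes 120 N, or if a joint passes its speed limit or range.

## Working session

There is one attempt and no reset: what is moved stays moved. The work goes in short steps, Python scripts to look and compute and a tool call to move; the robot and the scene stay as the last step left them, time stands still between calls to the robot, and variables do not carry over. Pictures are saved under pics/ and viewed, at most 10 in all, crops included, and the job is handed in when it is done.

Besides the shell and the picture viewer there is one more tool, called after "Call:" as name(argument=value, ...) on one line, values as JSON. arm_command: Moves the arm, as the interface text tells. Its arguments: {"type":"object","properties":{"deltas":{"type":"array","items":{"type":"number"}},"grip":{"type":"number"},"newtons":{"type":"number"}},"required":["deltas"]}

```bash
mkdir -p pics; cat > h.py <<'E'
from station import r
import numpy as np, cv2
from scipy.spatial.transform import Rotation as R
def snap(cam,name=None):
    c=r.get_calibration(cam); im=r.read_camera(cam)
    if name: cv2.imwrite('pics/'+name+'.png',im[:,:,::-1])
    return im,c
def toplane(c,uv,z):
    K=np.array(c['mtx']);P=np.array(c['pose'])
    d=P[:3,:3]@np.linalg.solve(K,[uv[0],uv[1],1]); o=P[:3,3]
    return o+d*(z-o[2])/d[2]
def proj(c,p):
    K=np.array(c['mtx']);P=np.array(c['pose'])
    q=K@(P[:3,:3].T@(np.array(p)-P[:3,3])); return q[:2]/q[2]
E
python3 - <<'E'
from h import *
a,ca=snap('scene','s1'); 
for n in ['case_red','case_blue','case_yellow','red_lip','blue_lip','bobbin_red','green_spool','tumbler','mug','marker','pin_jar']:
    for d in r.cut_out('scene',n)[:4]:
        at=d['at']; print(n,round(d['confidence'],2),np.round(at),d['pixels'].sum(),toplane(ca,at[::-1],48).round())
b,cb=snap('side','d1')
cv2.imwrite('pics/both.png',cv2.resize(np.hstack([a,b])[:,:,::-1],(800,300)))
for c in(ca,cb): print(np.array(c['pose']).round(2).tolist(), np.array(c['mtx']).round().tolist())
s=r.get_state();print(s['t'],s['ee_pos'],s['eef_rot'],s['finger_gap'])
E
```

```text
case_red 0.8 [226. 399.] 3737 [654. 182.  48.]
case_blue 0.94 [347. 319.] 4607 [ 730. -205.   48.]
case_blue 0.78 [268. 138.] 3346 [ 261. -372.   48.]
case_yellow 0.57 [282. 374.] 3434 [713.   7.  48.]
red_lip 0.73 [326. 304.] 1240 [ 672. -193.   48.]
red_lip 0.35 [350. 319.] 4581 [ 735. -210.   48.]
blue_lip 0.72 [325. 300.] 1228 [ 661. -197.   48.]
blue_lip 0.69 [242. 132.] 874 [ 184. -338.   48.]
bobbin_red 0.56 [208. 368.] 1274 [557. 173.  48.]
green_spool 0.68 [264. 357.] 952 [649.  17.  48.]
green_spool 0.61 [290. 385.] 298 [746.   9.  48.]
tumbler 0.93 [355. 163.] 1136 [ 494. -461.   48.]
tumbler 0.5 [260. 356.] 914 [641.  25.  48.]
mug 0.88 [141. 399.] 1001 [455. 439.  48.]
mug 0.69 [348. 318.] 4550 [ 731. -208.   48.]
marker 0.75 [401. 243.] 432 [ 697. -402.   48.]
pin_jar 0.63 [193. 439.] 395 [662. 352.  48.]
pin_jar 0.56 [210. 368.] 1247 [560. 167.  48.]
[[0.72, 0.57, -0.4, 976.62], [0.7, -0.6, 0.4, -473.25], [-0.01, -0.56, -0.83, 1013.88], [0.0, 0.0, 0.0, 1.0]] [[448.0, 0.0, 310.0], [0.0, 448.0, 237.0], [0.0, 0.0, 1.0]]
[[0.98, -0.15, 0.16, 358.45], [-0.22, -0.6, 0.77, -722.38], [-0.02, -0.79, -0.62, 653.96], [0.0, 0.0, 0.0, 1.0]] [[447.0, 0.0, 324.0], [0.0, 447.0, 240.0], [0.0, 0.0, 1.0]]
0.65 [167.65903761 628.00215269 404.7280747 ] [4.08668551e-01 3.11485912e+00 1.19682399e-04] 0.9968231897609992
```

View pics/s1.png

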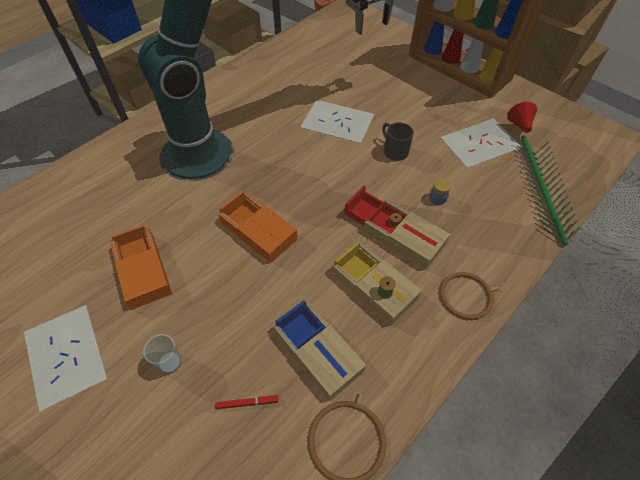

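View pics/d1.png

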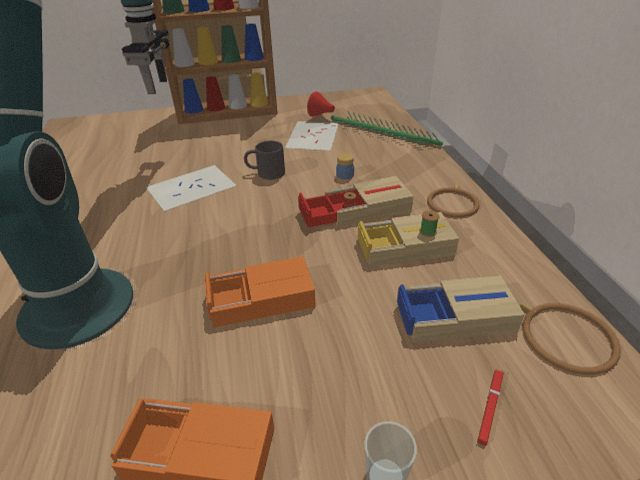

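The real cases are plywood ones. Red is at scene (398,225), yellow with the spool at (378,280) and blue at (319,347). The two orange look-alikes at (138,265) and (258,226) are not meant. Next I measure the stripes and front walls in both views.

```bash
python3 - <<'E'
from h import *
ims={}
for cam,nm in(('scene','s1'),('side','d1')):
    im=cv2.imread(f'pics/{nm}.png'); ims[cam]=(im,r.get_calibration(cam))
# approx case centres (world) from scene
cs={'red':(640,180),'blue':(720,-200)}
crops=[]
for col,(x,y) in cs.items():
    for cam,(im,c) in ims.items():
        hsv=cv2.cvtColor(im,cv2.COLOR_BGR2HSV)
        H,S,V=[hsv[...,i].astype(int) for i in range(3)]
        m=((H<6)|(H>172)) if col=='red' else (abs(H-112)<12)
        m=(m&(S>140)&(V>60)).astype(np.uint8)
        n,l,st,ce=cv2.connectedComponentsWithStats(m)
        for i in range(1,n):
            w=toplane(c,ce[i],48)
            if st[i,4]>60 and np.hypot(w[0]-x,w[1]-y)<170:
                pts=np.argwhere(l==i)[:,::-1]
                q=np.array([toplane(c,p,48)[:2] for p in pts],np.float32)
                re=cv2.minAreaRect(q); mm=q-q.mean(0); u,s,v=np.linalg.svd(mm,full_matrices=False)
                print(col,cam,st[i].tolist(),w[:2].round(1),'ctr',np.round(re[0],1),'sz',np.round(re[1],1),'yaw',np.degrees(np.arctan(v[0,1]/v[0,0])).round(1))
        u,vv=proj(c,(x-30,y,30)).astype(int)
        crops.append(cv2.resize(im[max(0,vv-60):vv+60,u-80:u+80],(400,300),interpolation=cv2.INTER_CUBIC)); print(cam,col,'crop origin',u-80,vv-60)
cv2.imwrite('pics/crops.png',np.vstack([np.hstack(crops[:2]),np.hstack(crops[2:])]))
E
```

```text
red scene [345, 186, 61, 48, 1232] [564.3 172.5] ctr [573.  175.7] sz [150.5 112.8] yaw 5.2
red scene [403, 224, 34, 22, 143] [709.2 199.4] ctr [708.8 199.4] sz [96.7 12.2] yaw 4.9
scene red crop origin 304 161
red side [365, 185, 36, 9, 98] [708.9 200. ] ctr [709.3 200. ] sz [97.4 12.1] yaw 5.3
red side [298, 190, 68, 37, 1290] [549.  155.7] ctr [568.  162.4] sz [159.1 144.7] yaw 28.3
side red crop origin 266 144
blue scene [276, 301, 29, 22, 88] [ 622.6 -189.8] ctr [ 623.  -188.7] sz [82.2  6.6] yaw 83.1
blue scene [279, 313, 46, 35, 659] [ 671.3 -206.2] ctr [ 666.8 -197.7] sz [78.9 69.6] yaw 50.5
blue scene [315, 341, 32, 36, 211] [ 766.1 -206.7] ctr [ 765.  -206.5] sz [10.7 96.3] yaw -6.9
scene blue crop origin 227 276
blue side [399, 285, 41, 38, 527] [ 642.2 -208.2] ctr [ 647.8 -191. ] sz [94.8 58.4] yaw -68.8
blue side [417, 289, 32, 30, 113] [ 682.8 -196.8] ctr [ 674.1 -203.5] sz [72.6 44.9] yaw -87.1
blue side [455, 293, 53, 8, 212] [ 765.9 -206.2] ctr [ 766.  -206.1] sz [10.4 97.6] yaw -6.8
side blue crop origin 360 247
```

View pics/crops.png

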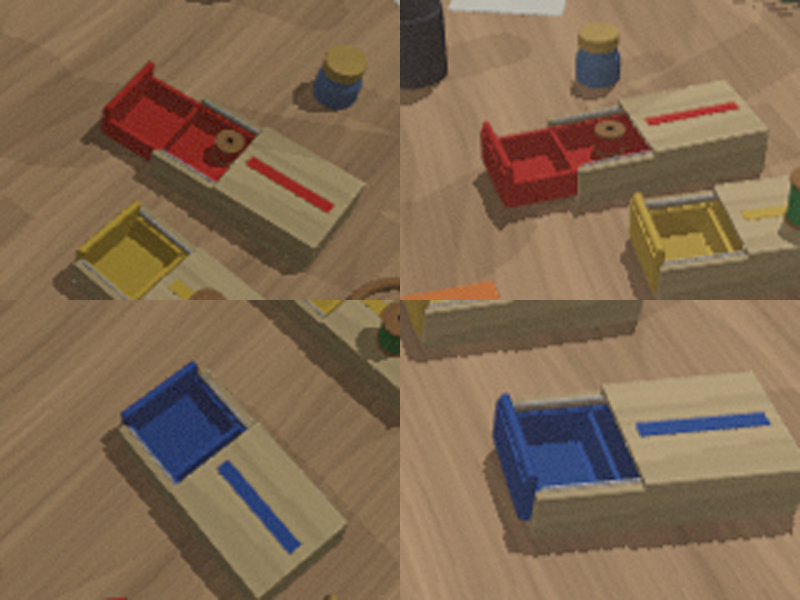

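The crops confirm it: a red stripe with the tray drawn out, and a blue stripe with the tray nearly home. The stripes agree at z=48 in both views (red within 1 mm, blue within 1 mm).

```bash
cat >> h.py <<'E'
CASE={}
for k,(ctr,yaw) in {'red':((709.,199.7),5.1),'blue':((765.8,-206.3),-6.85)}.items():
    a=np.radians(yaw); u=np.array([np.cos(a),np.sin(a)]); n=np.array([-u[1],u[0]])
    CASE[k]=(np.array(ctr)-39*u,u,n)
def tocase(k,p):
    o,u,n=CASE[k]; d=np.array(p)[:2]-o; return np.array([d@u,d@n]).round(1)
def toworld(k,x,y,z):
    o,u,n=CASE[k]; return np.r_[o+x*u+y*n,z]
def delta(k,p):
    """tool-frame cm + turn about tool z so tool y is along case +n, to bring TCP to p"""
    s=r.get_state(); M=R.from_rotvec(s['eef_rot']); 
    u,n=CASE[k][1:]; T=R.from_matrix(np.array([[-u[0],n[0],0],[-u[1],n[1],0],[0,0,-1.]]))
    print('delta cm',(M.inv().apply(np.array(p)-s['ee_pos'])/10).round(2),'turn',(M.inv()*T).as_rotvec().round(3),'t',s['t'])
E
python3 - <<'E'
from h import *
c=r.get_calibration('scene')
for k,pts in {'red':[(346,202),(364.8,187.4)],'blue':[(277,320.8),(305,302)]}.items():
    for p in pts: print(k,tocase(k,toplane(c,p,57)))
    print(CASE[k][0])
cd=r.get_calibration('side')
# side: red lip corners crop origin 266,144 ; blue 360,247
for k,pts in {'red':[(266+482/2.5,144+125/2.5)],'blue':[(360+98/2.5,247+100/2.5)]}.items():
    for p in pts: print('side',k,tocase(k,toplane(cd,p,57)))
delta('red',toworld('red',-220,0,300))
E
```

```text
red [-172.2  -39.2]
red [-162.3   35.7]
[670.15439845 196.23312242]
blue [-102.9  -40.4]
blue [-99.4  39.2]
[ 727.07838968 -201.64845249]
side red [200.5 -96. ]
side blue [-109.    33.7]
delta cm [-39.02 -36.3   10.47] turn [ 0.    0.   -0.35] t 0.65
```

Call:
arm_command(deltas=[-3,-2.7,0.5,0,0,-0.035,-6,-5.4,1,0,0,-0.07,-9,-8.1,2,0,0,-0.105,-12,-11,3,0,0,-0.14,-15,-14,4,0,0,-0.175,-18,-16.5,5,0,0,-0.21,-21,-19.5,6,0,0,-0.245,-24,-22.5,7,0,0,-0.28,-27,-25,8,0,0,-0.315,-30,-28,8,0,0,-0.35], grip=255)

```text
t: 1.48
ee_pos: [383.2, 282.5, 323.7]
eef_rot: [0.144, -3.137, 0.001]
ft_force: [0.3, 0.7, 0.1]
finger_gap: 0.297
finger_force: 0.0
```

```bash
python3 - <<'E'
from h import *
delta('red',toworld('red',-220,0,270))
E
```

```text
delta cm [ -5.8  -11.15   5.38] turn [-0.001 -0.001  0.002] t 1.4833
```

Call:
arm_command(deltas=[-2,-3.5,1.5,0,0,0,-4,-7,3.5,0,0,0,-5.8,-11.1,5.3,0,0,0,-5.8,-11.1,5.3,0,0,0,-5.8,-11.1,5.3,0,0,0])

```text
t: 1.9
ee_pos: [451.5, 175.7, 270.8]
eef_rot: [0.13, -3.137, 0.003]
ft_force: [0.9, 0.3, 0.1]
finger_gap: 0.002
finger_force: 0.0
```

```bash
python3 - <<'E'
from h import *
im,c=snap('wrist','w1')
s=r.get_state();print(s['t'],s['ee_pos'],s['finger_gap'],tocase('red',s['ee_pos']))
tip=s['ee_pos']-np.array([0,0,190]);print('tip px',proj(c,tip))
for q in [(-172,-42,57),(-172,42,57),(-100,0,42)]: print(q,proj(c,toworld('red',*q)).round())
E
```

```text
1.95 [450.78085672 178.11222906 271.52514181] 0.005456491871933853 [-220.1    1.5]
tip px [319.15095582 288.15819555]
(-172, -42, 57) [240. 354.]
(-172, 42, 57) [392. 353.]
(-100, 0, 42) [316. 443.]
```

View pics/w1.png

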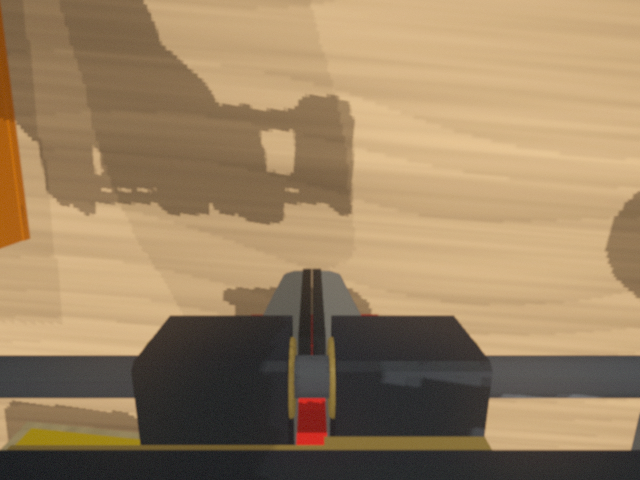

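The lip is hidden behind the gripper at about (312,320), and the tip is well clear of it. I'll descend and start the push gently.

Call:
arm_command(deltas=[0,-0.1,2,0,0,0,0,-0.1,4,0,0,0,0,-0.1,5.9,0,0,0,-0.7,-0.1,5.9,0,0,0,-1.4,-0.1,5.9,0,0,0,-2.1,-0.1,5.9,0,0,0,-2.8,-0.1,5.9,0,0,0,-3.5,-0.1,5.9,0,0,0,-4.2,-0.1,5.9,0,0,0,-4.9,-0.1,5.9,0,0,0])

```text
t: 2.78
ee_pos: [499.8, 182.5, 213.3]
eef_rot: [0.14, -3.138, -0.0]
ft_force: [-3.1, 0.8, 1.6]
finger_gap: 0.006
finger_force: 1.2
```

Call:
arm_command(deltas=[-0.7,0,0,0,0,0,-1.4,0,0,0,0,0,-2.1,0,0,0,0,0,-2.8,0,0,0,0,0])

```text
t: 3.12
ee_pos: [527.8, 184.9, 212.7]
eef_rot: [0.14, -3.138, 0.0]
ft_force: [-2.5, 0.3, 1.9]
finger_gap: 0.003
finger_force: 1.2
```

```bash
python3 - <<'E'
from h import *
s=r.get_state();print(s['t'],s['ee_pos'],s['ft_force'],tocase('red',s['ee_pos']))
E
```

```text
3.1167 [527.81856685 184.85578053 212.73617847] [-2.54129922  0.28527407  1.85564226] [-142.8    1.3]
```

Call:
arm_command(deltas=[-0.5,0,0,0,0,0,-1,0,0,0,0,0,-1.5,0,0,0,0,0,-1.8,0,0,0,0,0,-2.1,0,0,0,0,0])

```text
t: 3.53
ee_pos: [548.4, 186.6, 212.7]
eef_rot: [0.14, -3.138, 0.0]
ft_force: [-2.2, 0.9, 1.4]
finger_gap: 0.006
finger_force: 1.1
```

Call:
arm_command(deltas=[-0.2,0,0,0,0,0,-0.4,0,0,0,0,0,-0.6,0,0,0,0,0])

```text
t: 3.78
ee_pos: [554.1, 187.2, 212.7]
eef_rot: [0.14, -3.138, 0.0]
ft_force: [-1.9, 0.5, -0.7]
finger_gap: 0.006
finger_force: 1.1
```

Call:
arm_command(deltas=[-0.2,0,0,0,0,0,-0.4,0,0,0,0,0])

```text
t: 3.95
ee_pos: [556.8, 187.5, 212.6]
eef_rot: [0.14, -3.133, 0.001]
ft_force: [-11.0, -0.6, 8.4]
finger_gap: 0.004
finger_force: 5.8
```

Call:
arm_command(deltas=[-0.15,0,0,0,0,0,-0.15,0,0,0,0,0])

```text
t: 4.12
ee_pos: [557.3, 187.6, 212.4]
eef_rot: [0.14, -3.13, 0.002]
ft_force: [-11.4, -0.9, 7.8]
finger_gap: 0.005
finger_force: 5.7
```

The force rose from 2 N to 11 N with almost no travel, so the tray is at its stop. I'll back off, rise and check.

Call:
arm_command(deltas=[0.3,0,0,0,0,0,1.5,0,0,0,0,0,4,0,0,0,0,0,6,0,-3,0,0,0,6,0,-7,0,0,0,6,0,-10,0,0,0,6,0,-10,0,0,0])

```text
t: 4.7
ee_pos: [502.3, 182.8, 319.2]
eef_rot: [-0.139, 3.126, 0.007]
ft_force: [0.4, 0.1, 1.0]
finger_gap: 0.006
finger_force: 0.0
```

```bash
python3 - <<'E'
from h import *
a,ca=snap('scene'); b,cb=snap('side')
o=[]
for im,c,k in((a,ca,'red'),(b,cb,'red'),(a,ca,'blue'),(b,cb,'blue')):
    im=im[:,:,::-1].copy()
    u,v=proj(c,toworld(k,-60,0,30)).astype(int)
    o.append(cv2.resize(im[v-45:v+45,u-60:u+60],(400,300),interpolation=cv2.INTER_CUBIC)); print(k,u-60,v-45)
cv2.imwrite('pics/c2.png',np.vstack([np.hstack(o[:2]),np.hstack(o[2:])]))
delta('blue',toworld('blue',-67,0,320))
E
```

```text
red 327 174
red 285 157
blue 242 283
blue 367 262
delta cm [-12.59 -38.86  -0.53] turn [0.002 0.005 0.208] t 4.8
```

View pics/c2.png

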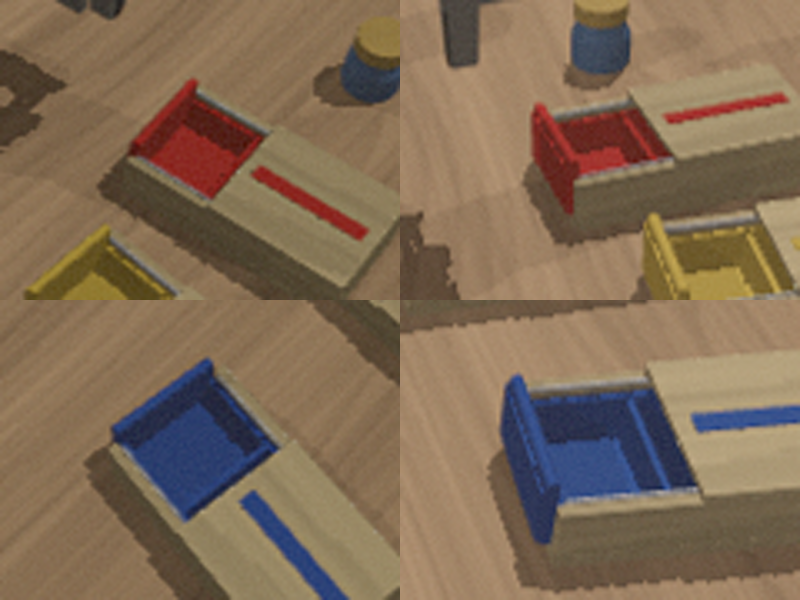

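Red is home (front wall flush at the case mouth, crop (165,120)). The blue lip is visible at crop (165,400), slightly ajar at most. Next I move over the blue well.

Call:
arm_command(deltas=[-1,-3.5,-0.4,0,0,0.02,-2.2,-7,-0.4,0,0,0.04,-3.5,-10.5,-0.4,0,0,0.06,-4.6,-14,-0.4,0,0,0.08,-5.7,-17.5,-0.4,0,0,0.1,-6.8,-21,-0.4,0,0,0.12,-8,-24.5,-0.4,0,0,0.14,-9.2,-28.5,-0.4,0,0,0.16,-10.5,-32,-0.4,0,0,0.18,-11.7,-36,-0.4,0,0,0.2])

```text
t: 5.63
ee_pos: [648.9, -167.1, 314.7]
eef_rot: [-0.174, -3.135, -0.0]
ft_force: [1.3, -0.3, 0.8]
finger_gap: 0.007
finger_force: 0.0
```

```bash
python3 - <<'E'
from h import *
delta('blue',toworld('blue',-70,0,320))
E
```

```text
delta cm [-1.16 -2.51 -0.53] turn [ 0.    -0.002  0.008] t 5.6333
```

Call:
arm_command(deltas=[-0.6,-1.3,0,0,0,0.008,-1.2,-2.5,0,0,0,0.008,-1.2,-2.5,2,0,0,0.008,-1.2,-2.5,4.2,0,0,0.008,-1.2,-2.5,4.2,0,0,0.008])

```text
t: 6.05
ee_pos: [655.8, -190.3, 269.3]
eef_rot: [-0.184, -3.127, -0.004]
ft_force: [-1.0, -0.3, -0.2]
finger_gap: 0.005
finger_force: 0.0
```

```bash
python3 - <<'E'
from h import *
b,c=snap('side'); w,cw=snap('wrist')
s=r.get_state(); print(s['ee_pos'],tocase('blue',s['ee_pos']))
delta('blue',toworld('blue',-70,0,212))
tip=s['ee_pos']-np.array([0,0,190]); print(proj(c,tip))
cv2.imwrite('pics/c3.png',np.hstack([cv2.resize(b[220:380,350:563][:,:,::-1],(400,300)),cv2.resize(w[:,:,::-1],(400,300))]))
E
```

```text
[ 657.26035477 -190.64110277  273.39685401] [-70.6   2.6]
delta cm [-0.08 -0.27  6.14] turn [ 0.001 -0.003  0.002] t 6.15
[425.30888697 286.69392806]
```

View pics/c3.png

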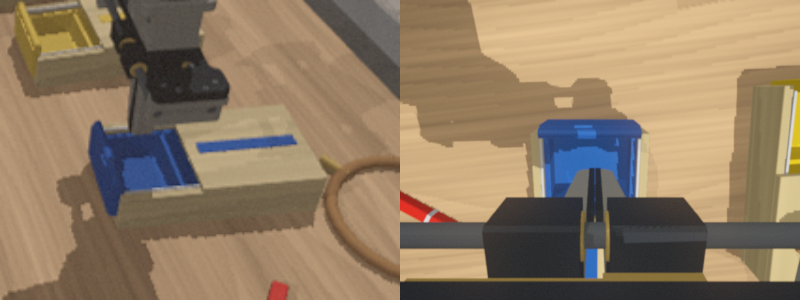

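The wrist view shows the blue lip at (590,130), with the fingertips at (595,170) inside the well and centred. I'll descend and draw slowly.

Call:
arm_command(deltas=[-0.1,-0.2,1.5,0,0,0,-0.1,-0.2,3.5,0,0,0,-0.1,-0.2,5.3,0,0,0,-0.1,-0.2,6.1,0,0,0,-0.1,-0.2,6.1,0,0,0])

```text
t: 6.57
ee_pos: [657.8, -193.5, 211.9]
eef_rot: [-0.185, -3.133, -0.001]
ft_force: [-0.2, -0.2, -0.1]
finger_gap: 0.005
finger_force: 0.0
```

Call:
arm_command(deltas=[0.4,0,0,0,0,0,0.8,0,0,0,0,0,1.2,0,0,0,0,0,1.6,0,0,0,0,0,2,0,0,0,0,0,2.5,0,0,0,0,0,3,0,0,0,0,0])

```text
t: 7.15
ee_pos: [628.7, -190.5, 214.7]
eef_rot: [0.186, 3.133, -0.001]
ft_force: [1.7, -0.2, 2.1]
finger_gap: 0.003
finger_force: 1.2
```

```bash
python3 - <<'E'
from h import *
s=r.get_state(); print(s['ee_pos'],tocase('blue',s['ee_pos']),s['ft_force'])
E
```

```text
[ 628.74722543 -190.5074971   214.67243087] [-99.   -0.7] [ 1.74495955 -0.23610087  2.08497015]
```

Call:
arm_command(deltas=[0.7,0,0,0,0,0,1.4,0,0,0,0,0,2.1,0,0,0,0,0,2.8,0,0,0,0,0,3.5,0,0,0,0,0,4.2,0,0,0,0,0,4.9,0,0,0,0,0,5.6,0,0,0,0,0,6.2,0,0,0,0,0,6.7,0,0,0,0,0])

```text
t: 7.98
ee_pos: [561.2, -182.5, 213.8]
eef_rot: [-0.187, -3.136, -0.0]
ft_force: [1.9, -0.1, 1.2]
finger_gap: 0.01
finger_force: 1.2
```

Call:
arm_command(deltas=[0.3,0,0,0,0,0,0.6,0,0,0,0,0,0.9,0,0,0,0,0])

```text
t: 8.23
ee_pos: [552.8, -181.4, 213.7]
eef_rot: [-0.187, -3.136, 0.0]
ft_force: [2.4, -0.5, 0.4]
finger_gap: 0.004
finger_force: 1.1
```

Call:
arm_command(deltas=[0.2,0,0,0,0,0,0.4,0,0,0,0,0])

```text
t: 8.4
ee_pos: [548.9, -181.0, 213.7]
eef_rot: [-0.187, -3.136, 0.0]
ft_force: [2.4, -1.0, 0.4]
finger_gap: 0.003
finger_force: 1.1
```

```bash
python3 - <<'E'
from h import *
s=r.get_state(); print(s['ee_pos'],tocase('blue',s['ee_pos']),s['ft_force'])
E
```

```text
[ 548.90517674 -180.96041995  213.70965752] [-179.4   -0.7] [ 2.36710706 -1.02220469  0.38024394]
```

Call:
arm_command(deltas=[0.2,0,0,0,0,0,0.4,0,0,0,0,0])

```text
t: 8.57
ee_pos: [545.0, -180.5, 213.7]
eef_rot: [-0.186, -3.136, 0.0]
ft_force: [1.4, 0.2, 1.2]
finger_gap: 0.006
finger_force: 1.1
```

Call:
arm_command(deltas=[0.2,0,0,0,0,0,0.4,0,0,0,0,0])

```text
t: 8.73
ee_pos: [542.2, -180.0, 213.9]
eef_rot: [0.186, 3.131, -0.002]
ft_force: [11.7, -2.3, -8.1]
finger_gap: 0.003
finger_force: 5.6
```

Call:
arm_command(deltas=[0.15,0,0,0,0,0,0.15,0,0,0,0,0])

```text
t: 8.9
ee_pos: [541.8, -179.9, 214.1]
eef_rot: [0.185, 3.129, -0.003]
ft_force: [10.2, -2.3, -8.1]
finger_gap: 0.004
finger_force: 5.4
```

```bash
python3 - <<'E'
from h import *
s=r.get_state(); print(s['ee_pos'],tocase('blue',s['ee_pos']),s['ft_force'])
E
```

```text
[ 541.78419979 -179.87965515  214.0841    ] [-186.6   -0.5] [10.16468794 -2.25461803 -8.07751802]
```

It is at the stop, at the expected travel. I'll release, rise and check.

Call:
arm_command(deltas=[-0.5,0,0,0,0,0,-1.2,0,0,0,0,0,-1.2,0,-2,0,0,0,-1.2,0,-5,0,0,0,-1.2,0,-9,0,0,0,-1.2,0,-13,0,0,0,-1.2,0,-16,0,0,0,-1.2,0,-16,0,0,0])

```text
t: 9.57
ee_pos: [552.8, -182.0, 380.2]
eef_rot: [0.186, 3.127, -0.002]
ft_force: [0.4, -0.4, -0.2]
finger_gap: 0.009
finger_force: 0.0
```

```bash
python3 - <<'E'
from h import *
a,ca=snap('scene'); b,cb=snap('side')
cv2.imwrite('pics/f.png',np.hstack([cv2.resize(a[170:410,230:470][:,:,::-1],(400,400)),cv2.resize(b[150:390,290:530][:,:,::-1],(400,400))]))
print(r.get_state()['t'],r.get_state()['ft_force'])
E
```

```text
9.6667 [ 0.25041228  0.58886292 -1.72129368]
```

View pics/f.png

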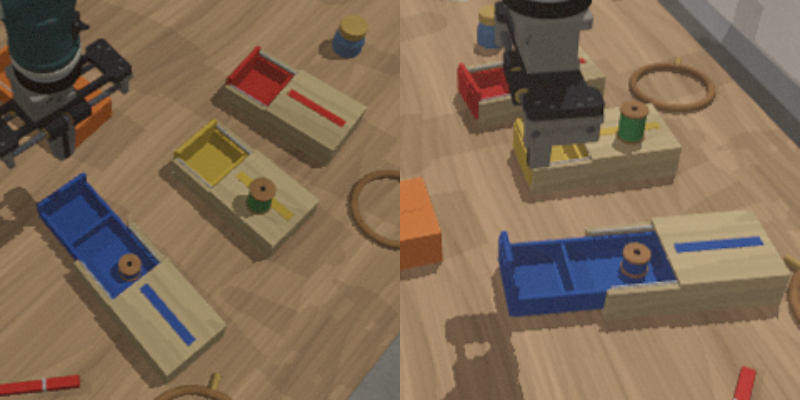

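The blue tray is fully out with its bobbin standing at (130,265). Red is home, yellow is shut, and the spool is untouched.

```bash
python3 -c "
from station import r
print(r.close_job())"
```

```text
the job is handed in; nothing more can be done
None
```

The red tray is pushed home and the blue tray is drawn out to its stop with its bobbin upright; yellow is still shut and nothing else was touched. I handed the job in at about 10 s. The red bobbin, now under its cover, couldn't be seen in the final pictures.

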